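# Hold the cooling chest's lid on its balance point for the new stay

## Robot

A 6-joint arm with a two-finger parallel gripper is mounted at the origin on a cart in front of the work surface, level with it; the furniture and walls round the work are solid. World frame = base frame: x ahead of the robot, y to its left, z up, the work surface at z = 0. Lengths are in m, angles in rad, forces in N, time in s.
With the tool pointing down it reaches from about 0.3 to 0.875 m from the base axis. Payload 6.4 kg.
Tool frame: the origin (TCP) lies between the finger pads; the fingertips stand ctrl.tip_extent ahead of it and the grasp point (between the pads) is the TCP (ctrl.tip_extent is the distance from the TCP to the fingertips, in m); z points along the fingers, y is the line along which they close (so a half turn about z gives the same grasp; the last joint's range is limited). The gripper opens to 85 mm and grips with 20 to 120 N. Pads are 22 mm wide; open, the fingers measure 114 mm over their backs; the gripper's body (76 mm by 85 mm) begins 54 mm behind the grasp point. The pads swing forward as they close: fully open they stand 13 mm farther back than shut.
Start: joints at [1.036, 0.181, 1.607, -0, 1.354, -0.206], TCP at [0.186, 0.544, 0.25] pointing down, gripper open.
Joint ranges: [-2.99, 2.99], [-0.89, 2.07], [0.3, 2.58], [-1.14, 4.28], [0, 2.63], [-3.12, 3.12]. Speed limits (rad/s): [2.57, 2.57, 3.01, 3.14, 3.14, 3.14].

## Interface

Orientations are given as a unit quaternion [w, x, y, z].
In Python, from bench import ctrl gives the robot as it stands.
- The arm moves only by the tool send_rows, never from a script. Its arguments are lists of equal length, an entry for each row: "dr": the turn, a rotation vector about the tool's x, y, z in units of 6 degrees (1.0 is 6 degrees), a list of three; "xyz": the shift along the tool's x, y, z in cm, a list of three; "jaw": the opening in per cent of the stroke, from 0 (shut) to 100 (fully open). In form: {"dr": [[wx, wy, wz], ...], "xyz": [[dx, dy, dz], ...], "jaw": [jaw, ...]}. A call has exactly 8 rows; each row is the pose to reach, as a shift and turn from the pose commanded when the call began, along the tool's axes at that moment; what a row does not reach only later rows make up. A row lasts 1/8 s, in which the tool goes at most 62.5 mm and 10.7 degrees, less where a joint would pass 70% of its speed; a pose out of reach is approached as far as the arm can. A call with a gripper value outside its range is refused whole. The fingers move at their own pace and stop on an object; the grip force is fixed at half the most. Time passes only in rows, so rows that repeat a pose let the fingers close, or fill a call up. It gives the time, the measured TCP pose, the force, the opening and the grip force at its end, in the units of the state.
- ctrl.get_obs(): the state, without advancing time (a new reading comes with each control period).
- ctrl.camera(name): name is "scene" or "side" or "wrist"; returns the picture (480x640x3 uint8, red, green, blue); there is no depth.
- ctrl.calibration(name): a dict with "camera_matrix" (3x3 intrinsics, pixels), "world_from_camera" (4x4, takes a point from camera to world coordinates). Camera axes: x right, y up, looking along -z (the intrinsics and any distortion apply to the point x, -y, -z); pixel columns grow to the right and rows downward; lengths in m; the calibration is good to about 2 mm. A picture is of the moment at which its call begins: read the wrist's pose just before it. calibration takes no time and is no camera call; for the wrist camera it gives the pose at the moment of the call.
- ctrl.hand_in(): hands the job in; it is judged then, once.
The state is a dict: "time_s": time; "q": joint angles; "dq": joint speeds; "joint_efforts": joint torques, N m; "eef_pos": TCP position; "eef_rot": TCP orientation; "wrist_force": force on the tool from outside, world axes, zero at the start; "torque": the same for the moment, N m; "opening": opening from 0.0 (shut) to 1.0 (fully open); "grasp_force": force on a finger pad.
Only numpy, scipy, OpenCV 4.12 (cv2) and the standard library are available. Lean on these libraries where they do the work, as an engineer would, in place of code of your own. Each camera call takes 0.05 s, during which the arm holds its last target. There are 200 camera calls.

## Task

I want to clip a new stay on the cooling chest's lid, so the lid must carry no load: lift the lid stop up and off its tongue behind the lid and, without dropping it, lay it in the aluminium parts tray. Then raise the lid by its handle to its balance point, where it would fall neither way, and finish holding it still there with your fingers. Don't fling the lid, let it drop or let it go over backwards, and leave the dropper bottle and the sample jar where they stand.

Things in the scene. Friction and masses are not known exactly. Their poses are not given: they have to be found in the camera images.
- chest: White insulated cooling chest with a white lid, fixed, in another place and yaw each time: 130 mm deep (its x), 256 mm wide (its y), 105 mm high. Origin: centre of its underside on the table; its x points to the back, where the lid is hinged, z up. The front (-x), with display and knob, faces the robot.
- lid_hinge (a point): Middle of the lid's hinge line, at the top back edge of the chest (65 mm behind its origin, 107 mm above the table). The hinge line runs along the chest's y.
- chest_lid (a joint): Lid angle, rad: 0 shut, grows as the front edge rises, 1.79 leaning back on the tongue. A stiff slab 135 x 260 x 18 mm, 0.5 kg, on an almost free hinge. It balances at 1.43 (82 degrees), leaning 8 degrees to the front of upright; below that it falls shut, above it falls over backwards. The lid stop, while in place, blocks it at about 0.95.
- lid_handle (a point): Centre of the lid's handle: a black round bar, 40 mm long along the chest's y (flat ends), 16 mm thick, on a stem 30 mm ahead of the lid's front edge. 165 mm from the hinge line and 9.5 mm above its level when shut; moves with the lid. Pinched by its two ends it turns between the fingers. Axes: the chest's, when shut.
- lid_stop_grip (a point): Middle of the grip fin of the lid stop, a loose dark steel strap (0.14 kg) hooked over the tongue. Fin: 40 mm wide (y), 12 mm thick (x), top 17 mm above the point. The stop's underside (hook legs, rubber nose) is 48 mm below the point. It reaches from 42 mm ahead (-x) to 23 mm behind; set down upright it stands level on legs and nose.
- tongue_top (a point): Middle of the top edge of the fixed upright steel tongue behind the lid, 30 mm wide and 5 mm thick, 40 mm behind the hinge line, 189 mm above the table. The stop hangs over it in a slot 25 mm deep, so it is free once raised 25 mm.
- parts_tray: Empty open aluminium parts tray, fixed, 160 mm (its x) by 130 mm (its y), 28 mm high, walls and floor 3 mm thick, standing left or right of the chest. Origin: centre of its underside; z up.
- dropper_bottle: Amber dropper bottle, 44 mm in diameter, 125 mm high, standing behind the chest; bystander. Origin: centre of its underside.
- sample_jar: Sample jar with black lid, 62 mm in diameter, 72 mm high, standing behind the chest; bystander. Origin: centre of its underside.
Mind the look-alikes: they are no part of the job. Leave any green, orange or turquoise look-alike of the part that bears lid_stop_grip alone.

How it is judged:
On the way, in this order (a step that is already met when the one before it is completed fails the run):
1. the lid stop is lifted clear of the tongue, the lid still shut (z of lid_stop_grip in the frame of tongue_top above 0.05 m and contact force between the fingers and lid_stop above 1 N and value of joint chest_lid below 0.2 rad), for 0.1 s.
2. the lid stop lies in the parts tray, released (x of lid_stop_grip in the frame of parts_tray between -0.075 and 0.075 m and y of lid_stop_grip in the frame of parts_tray between -0.06 and 0.06 m and height (world z) of lid_stop_grip below 0.065 m and contact force between the fingers and lid_stop below 0.1 N and linear speed of lid_stop below 0.03 m/s and value of joint chest_lid below 0.2 rad), for 0.2 s.
At the end, for the whole second after the job is handed in: The lid is held still (under 0.05 rad/s) by the fingers within 0.08 rad of its balance point (joint 1.43), the fingers pressing on it with at least 0.5 N, and the lid stop lies at rest in the parts tray (value of joint chest_lid between 1.35 and 1.51 rad and velocity of joint chest_lid between -0.05 and 0.05 rad/s and contact force between the fingers and chest_lid above 0.5 N and x of lid_stop_grip in the frame of parts_tray between -0.075 and 0.075 m and y of lid_stop_grip in the frame of parts_tray between -0.06 and 0.06 m and height (world z) of lid_stop_grip below 0.065 m and linear speed of lid_stop below 0.03 m/s); the arm keeps its last pose, push and grip.
It fails at once if the lid goes over backwards (value of joint chest_lid above 1.66 rad).
It fails at once if the lid is flung open or let drop (4 rad/s) (velocity of joint chest_lid above 4 rad/s or velocity of joint chest_lid below -4 rad/s).
It fails at once if the lid stop is dropped (1.2 m/s downward or any way) (linear speed of lid_stop above 1.2 m/s).
It fails at once if the dropper bottle or the sample jar is moved by more than 30 mm (distance of any of dropper_bottle, sample_jar from where it was at the start of the episode above 0.03 m).
It also fails if it takes over 58 s, if anything falls off the work surface, if the arm or the gripper's body presses on something with over 40 N, if the wrist force passes 120 N, or if a joint passes its speed limit or range.

## Working session

There is one attempt and no reset: what is moved stays moved. The work goes in short steps, Python scripts to look and compute and a tool call to move; the robot and the scene stay as the last step left them, time stands still between calls to the robot, and variables do not carry over. Pictures are saved under pics/ and viewed, at most 10 in all, crops included, and the job is handed in when it is done.

Besides the shell and the picture viewer there is one more tool, called as name(argument=value, ...) on one line, values as JSON. send_rows: Moves the arm, as the interface text tells. Its arguments: {"type":"object","properties":{"dr":{"type":"array","items":{"type":"array","items":{"type":"number"}}},"xyz":{"type":"array","items":{"type":"array","items":{"type":"number"}}},"jaw":{"type":"array","items":{"type":"number"}}},"required":["dr","xyz","jaw"]}

```bash
ls; mkdir -p pics; python3 - <<'E'
from bench import ctrl
import cv2,numpy as np
o=ctrl.get_obs();print(o['time_s'],o['eef_pos'],o['eef_rot'],o['opening'],ctrl.tip_extent)
for n in('scene','side'):
    im=ctrl.camera(n);cv2.imwrite(f'pics/{n}0.png',im[:,:,::-1])
    c=ctrl.calibration(n);print(n,np.round(c['camera_matrix'],1).tolist(),np.round(c['world_from_camera'],3).tolist(),c.keys())
E
```

```text
pics
0.0 [0.18538655 0.54375139 0.24938432] [-3.19922240e-04  1.63651621e-01  9.86517806e-01 -8.14270057e-04] 1.0031914628978609 0.019
scene [[567.9, 0.0, 311.0], [0.0, 567.9, 241.6], [0.0, 0.0, 1.0]] [[0.885, 0.297, -0.36, 0.116], [-0.466, 0.57, -0.677, -0.853], [0.004, 0.766, 0.643, 0.948], [0.0, 0.0, 0.0, 1.0]] dict_keys(['camera_matrix', 'world_from_camera'])
side [[507.3, 0.0, 320.0], [0.0, 507.3, 241.1], [0.0, 0.0, 1.0]] [[0.908, -0.312, 0.279, 0.913], [0.418, 0.685, -0.597, -0.8], [-0.005, 0.659, 0.752, 1.137], [0.0, 0.0, 0.0, 1.0]] dict_keys(['camera_matrix', 'world_from_camera'])
```

View pics/scene0.png

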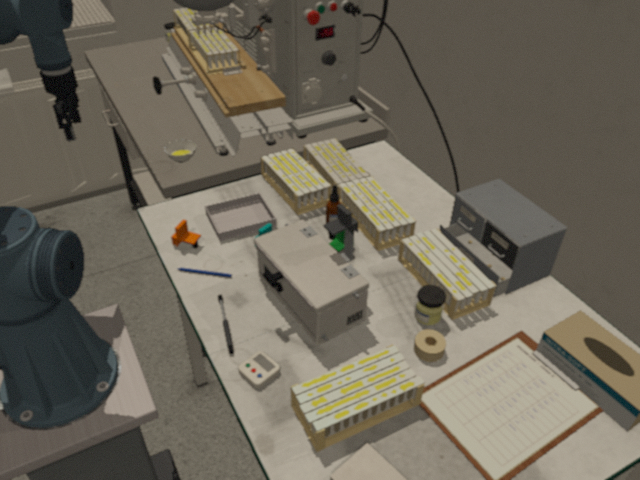

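View pics/side0.png

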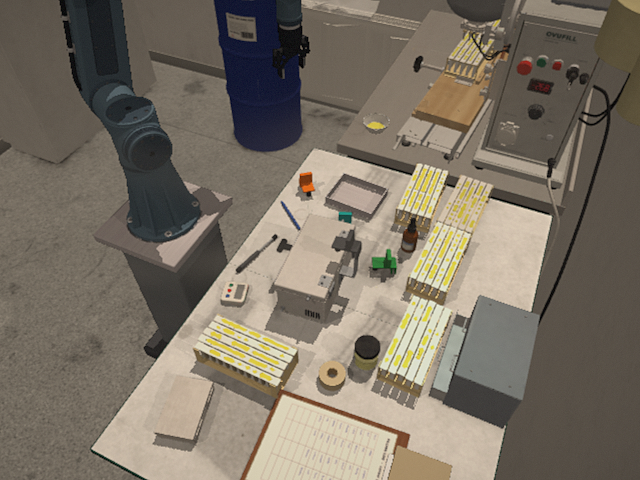

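The chest is centred near scene (310,275), with the handle near (272,277) and the dark stop near (343,222). The tray is at (240,217), the bottle at (333,205) and the jar at (430,302). I'll enlarge both views.

```bash
python3 - <<'E'
import cv2,numpy as np
a=cv2.imread('pics/scene0.png')[180:340,195:375];b=cv2.imread('pics/side0.png')[165:325,262:422]
a=cv2.resize(a[:, :160],None,fx=1,fy=1);
a=cv2.imread('pics/scene0.png')[180:340,200:372]
A=cv2.resize(a,None,fx=4.6,fy=3.7) if 0 else cv2.resize(a,(int(172*3.5),560),interpolation=cv2.INTER_CUBIC)
cv2.imwrite('pics/c1.png',A)
cv2.imwrite('pics/c2.png',cv2.resize(b,(600,600),interpolation=cv2.INTER_CUBIC))
E
```

```text
(no output)
```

View pics/c1.png

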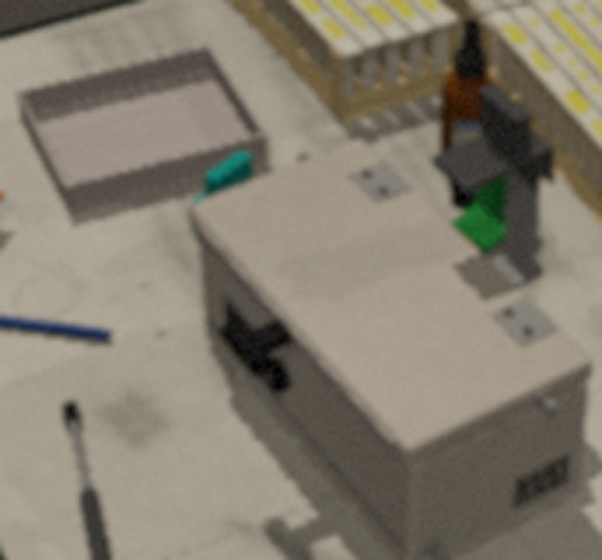

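View pics/c2.png

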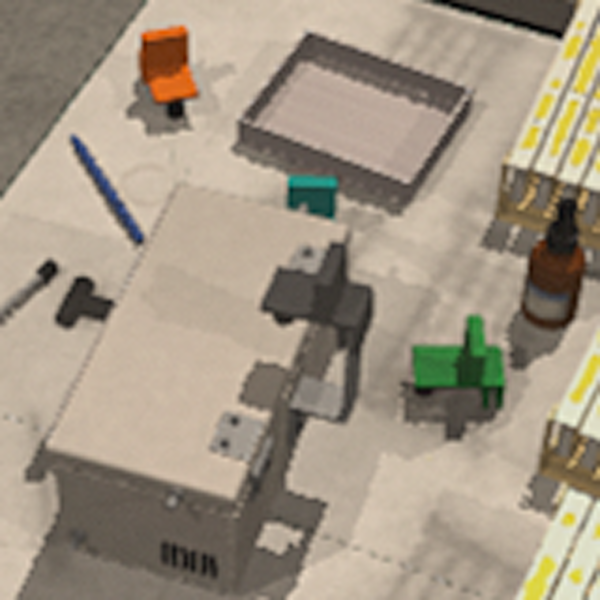

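The lid's corners, the handle (black T, scene crop (262,345), side crop (85,302)), the tray rim and the stop's fin are all visible. Fitting the poses.

```bash
cat >h.py <<'E'
from bench import ctrl
import numpy as np
from scipy.optimize import least_squares
from scipy.spatial.transform import Rotation as R
def proj(c,p):
    T=np.array(c['world_from_camera']);q=(np.atleast_2d(p)-T[:3,3])@T[:3,:3]
    u=(q*[1,-1,-1])@np.array(c['camera_matrix']).T
    return u[:,:2]/u[:,2:]
def loc(x,y,a,P):
    P=np.atleast_2d(P);c,s=np.cos(a),np.sin(a)
    return np.c_[x+c*P[:,0]-s*P[:,1],y+s*P[:,0]+c*P[:,1],P[:,2]]
def tri(obs):  # [(cal,uv)]
    f=lambda p:np.concatenate([(proj(c,p)[0]-u) for c,u in obs])
    s=least_squares(f,[.5,.1,.15]);return s.x,np.abs(s.fun).max()
E
python3 - <<'E'
from h import *
cs,cd=ctrl.calibration('scene'),ctrl.calibration('side')
S=lambda *a:np.array(a)/3.5+[200,180]; D=lambda *a:np.array(a)/3.75+[262,165]
def fit(P,us,ud,x0,name):
    i=[k for k in range(len(P)) if us[k]];j=[k for k in range(len(P)) if ud[k]];P=np.array(P)
    U=np.array([S(*us[k]) for k in i]);V=np.array([D(*ud[k]) for k in j])
    f=lambda v:np.r_[(proj(cs,loc(*v,P[i]))-U).ravel(),(proj(cd,loc(*v,P[j]))-V).ravel()]
    s=least_squares(f,x0);print(name,s.x.round(4),s.fun.round(1));return s.x
FL,FR,BR,BL=[-.07,.13,.1255],[-.07,-.13,.1255],[.065,-.13,.1255],[.065,.13,.1255]
c=fit([FL,FR,BR,BL,[-.1,0,.1165]],[(193,210),(410,447),(590,368),None,(262,350)],[(180,185),(45,452),(238,495),(348,232),(76,302)],[.5,.1,.3],'chest')
z=.028
fit([[.08,-.065,z],[.08,.065,z],[-.08,.065,z],[-.08,-.065,z]],[(265,137),(207,50),(20,97),(75,187)],[(398,187),(470,92),(307,35),(240,125)],[.4,.3,.3],'tray')
fit([[-.08,-.065,z],[.08,-.065,z],[.08,.065,z],[-.08,.065,z]],[(265,137),(207,50),(20,97),(75,187)],[(398,187),(470,92),(307,35),(240,125)],[.4,.3,.3],'tray2')
print('tongue',loc(*c,[.105,0,.189]),'handle',loc(*c,[-.1,0,.1165]),'hinge',loc(*c,[.065,0,.107]))
for h in (.19,.2,.21,.22,.23): 
    q=loc(*c,[[.105,.02,h],[.105,-.02,h]])
    print(h,((proj(cs,q)-[200,180])*3.5).round().tolist(),((proj(cd,q)-[262,165])*3.75).round().tolist())
E
```

```text
chest [ 0.5502 -0.0403  0.0905] [-0.8 -1.9  0.4  1.1  3.3 -2.1 -3.2 -0.6 -0.4 -0.7 -1.1 -0.6 -0.8  3.
  1.2 -1.5 -0.3  1. ]
tray [ 0.5213  0.3083 -0.0639] [ 2.  -0.2  1.5 -1.3 -0.5 -1.  -2.   1.   2.2  0.3  0.  -0.2 -1.4 -0.7
 -2.1 -0.4]
tray2 [0.5212 0.3095 1.5022] [-1.6  4.3 -5.4 -3.   3.2 -5.6  5.   2.6 -4.4  1.5 -2.2 -4.7  5.  -2.2
 -0.1  3.8]
tongue [[ 0.65480985 -0.03078798  0.189     ]] handle [[ 0.45064877 -0.04931511  0.1165    ]] hinge [[ 0.61497354 -0.03440303  0.107     ]]
0.19 [[513.0, 122.0], [551.0, 156.0]] [[367.0, 289.0], [349.0, 333.0]]
0.2 [[514.0, 110.0], [552.0, 143.0]] [[368.0, 279.0], [350.0, 323.0]]
0.21 [[515.0, 97.0], [553.0, 130.0]] [[369.0, 269.0], [351.0, 313.0]]
0.22 [[515.0, 84.0], [554.0, 117.0]] [[370.0, 259.0], [352.0, 303.0]]
0.23 [[516.0, 71.0], [555.0, 104.0]] [[370.0, 249.0], [352.0, 293.0]]
```

```bash
cat >>h.py <<'E'
def go(p,yaw,tilt=0):
    """tool down, tool y at world angle yaw (deg); prints shift cm and turn /6deg from present pose"""
    o=ctrl.get_obs();q=o['eef_rot'];R0=R.from_quat(np.r_[q[1:],q[0]])
    a=np.radians(yaw);y=np.array([np.cos(a),np.sin(a),0]);z=np.array([0,0,-1.]);x=np.cross(y,z)
    Rt=R.from_matrix(np.c_[x,y,z])
    print('t',o['time_s'],'at',np.round(o['eef_pos'],4),'xyz',(R0.inv().apply(np.array(p)-o['eef_pos'])*100).round(2),'dr',((R0.inv()*Rt).as_rotvec(degrees=True)/6).round(2))
    return R0
E
python3 - <<'E'
from h import *
go([.60,-.035,.42],5.2)
T=ctrl.calibration('wrist');o=ctrl.get_obs()
print(T['camera_matrix'],T['world_from_camera'])
E
```

```text
t 0.1 at [0.1854 0.5438 0.2495] xyz [-57.92 -41.42 -17.01] dr [-2.000e-02  1.000e-02  1.099e+01]
[[360.76754148   0.         315.9675199 ]
 [  0.         360.76754148 236.95917768]
 [  0.           0.           1.        ]] [[ 0.3224567  -0.90926214 -0.26318064  0.11798327]
 [ 0.94658357  0.30941679  0.09077886  0.56809243]
 [-0.00110928 -0.27839472  0.96046611  0.37300519]
 [ 0.          0.          0.          1.        ]]
```

send_rows(dr=[[0,0,2],[0,0,3.5],[0,0,5],[0,0,6.5],[0,0,8],[0,0,9.5],[0,0,11],[0,0,11]], xyz=[[-4,-3,-3],[-9,-6,-6],[-14,-10,-8],[-19,-14,-10],[-24,-17,-12],[-29,-21,-14],[-34,-24.5,-16],[-39,-28,-17]], jaw=[100,100,100,100,100,100,100,100])

```text
time_s: 1.1
eef_pos: [0.4555, 0.1648, 0.418]
eef_rot: [0.0, 0.675, 0.738, 0.001]
wrist_force: [1.5, 0.7, 0.0]
opening: 1.003
grasp_force: 0.0
```

```bash
python3 -c "
from h import *
go([.60,-.035,.42],5.2)"
```

```text
t 1.1 at [0.4555 0.1648 0.418 ] xyz [-21.18  12.62  -0.19] dr [ 0.01 -0.   -0.02]
```

send_rows(dr=[[0,0,0],[0,0,0],[0,0,0],[0,0,0],[0,0,0],[0,0,0],[0,0,0],[0,0,0]], xyz=[[-4,3,0],[-8,6,0],[-13,8,0],[-17,10.5,0],[-20,12,0],[-21,12.5,0],[-21,12.5,0],[-21,12.5,0]], jaw=[100,100,100,100,100,100,100,100])

```text
time_s: 2.1
eef_pos: [0.5977, -0.0302, 0.4173]
eef_rot: [-0.0, 0.674, 0.739, 0.0]
wrist_force: [0.1, 0.2, -0.1]
opening: 1.0
grasp_force: 0.0
```

```bash
python3 - <<'E'
from h import *
import cv2,pickle
c=ctrl.calibration('wrist');im=ctrl.camera('wrist');cv2.imwrite('pics/w1.png',im[:,:,::-1]);pickle.dump(c,open('w1.pkl','wb'))
C=(.5502,-.0403,.0905)
print(ctrl.get_obs()['eef_pos'],proj(c,loc(*C,[[.105,0,.189],[.105,0,.22],[-.1,0,.1165],[-.07,.13,.1255],[-.07,-.13,.1255],[.065,.13,.1255]])).round())
E
```

```text
[ 0.59769781 -0.03013629  0.41742724] [[373. 214.]
 [378. 221.]
 [191. 201.]
 [205.  81.]
 [223. 304.]
 [332.  82.]]
```

View pics/w1.png

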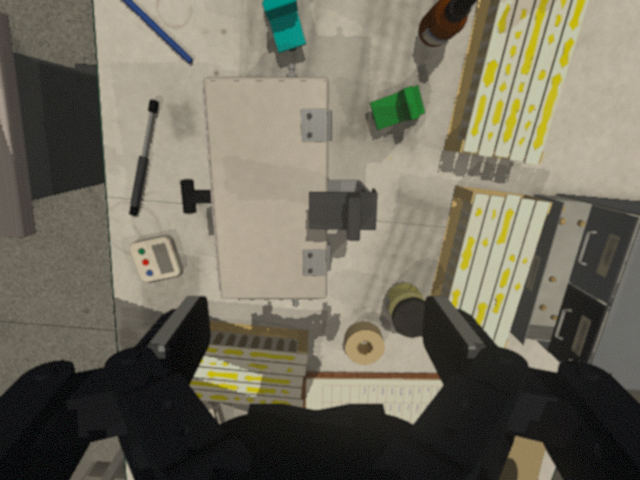

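Lid corners in the wrist view are FL (204,79), FR (220,298), BR (326,298) and BL (328,80). The handle is at (187,196) and the fin near (353,212). I'll enlarge the stop and the handle.

```bash
python3 - <<'E'
import cv2,numpy as np
im=cv2.imread('pics/w1.png');z=lambda r:cv2.resize(r,None,fx=8,fy=8,interpolation=cv2.INTER_CUBIC)
a=z(im[172:247,300:385]) # 680x600
cv2.imwrite('pics/w1c.png',cv2.convertScaleAbs(a,alpha=1.6))
E
```

```text
(no output)
```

View pics/w1c.png

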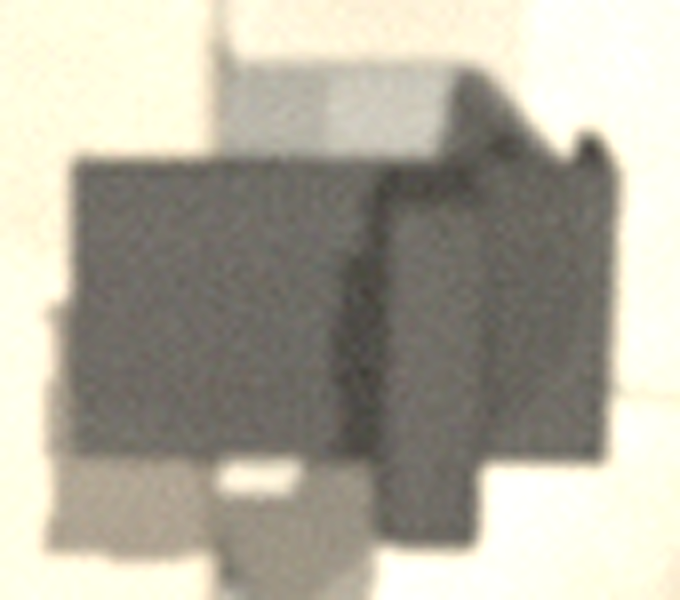

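The fin's top face spans (388,205)–(475,545) in the crop, so its centre is at wrist pixel (353.9,219). The plate runs ahead of it (-x) and slightly behind.

```bash
python3 - <<'E'
from h import *
import pickle
cs,cd,cw=ctrl.calibration('scene'),ctrl.calibration('side'),pickle.load(open('w1.pkl','rb'))
S=lambda *a:np.array(a)/3.5+[200,180]; D=lambda *a:np.array(a)/3.75+[262,165]
FL,FR,BR,BL,H=np.array([[-.07,.13,.1255],[-.07,-.13,.1255],[.065,-.13,.1255],[.065,.13,.1255],[-.1,0,.1165]])
L=[(cs,FL,S(193,210)),(cs,FR,S(410,447)),(cs,BR,S(590,368)),(cs,H,S(262,350)),(cd,FL,D(180,185)),(cd,FR,D(45,452)),(cd,BR,D(238,495)),(cd,BL,D(348,232)),(cd,H,D(76,302)),
 (cw,FL,(204.5,79)),(cw,FR,(220,298)),(cw,BR,(326,298)),(cw,BL,(327.5,80)),(cw,H,(187.5,196))]
f=lambda v:np.concatenate([proj(c,loc(*v,P))[0]-u for c,P,u in L])
s=least_squares(f,[.55,-.04,.09],loss='soft_l1');print(s.x.round(4),f(s.x).reshape(-1,2).round(1).tolist())
C=s.x
print('yaw',np.degrees(C[2]),'handle',loc(*C,H),'hinge',loc(*C,[.065,0,.107]),'tongue',loc(*C,[.105,0,.189]))
F,e=tri([(cw,(353.9,218.9)),(cs,S(508,108)),(cd,D(332,264))]);print('fin top',F,e)
W=np.array(cw['world_from_camera'])
for uv in [(353.9,218.9)]:
  d=W[:3,:3]@(np.linalg.inv(cw['camera_matrix'])@[*uv,1]*[1,-1,-1])
  for z in(.21,.22,.23,.24): print(z,W[:3,3]+d*(z-W[2,3])/d[2])
E
```

```text
[ 0.5476 -0.0378  0.086 ] [[-2.1, -2.3], [-1.7, 0.8], [1.4, -2.3], [-4.9, -1.1], [-0.7, -1.6], [-1.7, -1.8], [-1.7, 1.9], [0.9, -2.3], [-0.7, -0.1], [-1.1, -0.6], [0.0, 3.4], [0.9, 3.9], [2.9, -0.7], [1.7, 2.0]]
yaw 4.927752791349232 handle [[ 0.44799216 -0.04642815  0.1165    ]] hinge [[ 0.61238229 -0.03225473  0.107     ]] tongue [[ 0.65223444 -0.02881875  0.189     ]]
fin top [ 0.6325332  -0.03023066  0.22235136] 1.5017701971555653
0.21 [ 0.63351469 -0.03289187  0.21      ]
0.22 [ 0.6322115  -0.03065005  0.22      ]
0.23 [ 0.63090831 -0.02840823  0.23      ]
0.24 [ 0.62960512 -0.02616641  0.24      ]
```

```bash
python3 -c "
from h import *
go([.632,-.0305,.213],5)"
```

```text
t 2.15 at [ 0.5977 -0.0301  0.4174] xyz [-0.35  3.4  20.44] dr [ 0.   -0.    0.04]
```

send_rows(dr=[[0,0,0],[0,0,0],[0,0,0],[0,0,0],[0,0,0],[0,0,0],[0,0,0],[0,0,0]], xyz=[[-0.3,2,2],[-0.3,3.4,6],[-0.3,3.4,10],[-0.3,3.4,14],[-0.3,3.4,17],[-0.3,3.4,19],[-0.3,3.4,20.4],[-0.3,3.4,20.4]], jaw=[100,100,100,100,100,100,100,100])

```text
time_s: 3.15
eef_pos: [0.632, -0.031, 0.2126]
eef_rot: [-0.0, 0.674, 0.738, -0.0]
wrist_force: [-0.6, -0.6, 0.2]
opening: 1.0
grasp_force: 0.0
```

```bash
python3 - <<'E'
from h import *
import cv2,pickle
go([.632,-.0305,.213],5)
im=ctrl.camera('wrist');im2=ctrl.camera('side')[140:300,270:450]
o=np.zeros((600,800,3),np.uint8);o[:360,:480]=cv2.resize(im,(480,360));o[240:,440:]=cv2.resize(im2[:,:],(360,360),interpolation=cv2.INTER_CUBIC)
cv2.imwrite('pics/w2.png',o[:,:,::-1])
E
```

```text
t 3.15 at [ 0.632  -0.031   0.2126] xyz [ 0.05  0.01 -0.04] dr [-0.01 -0.    0.03]
```

View pics/w2.png

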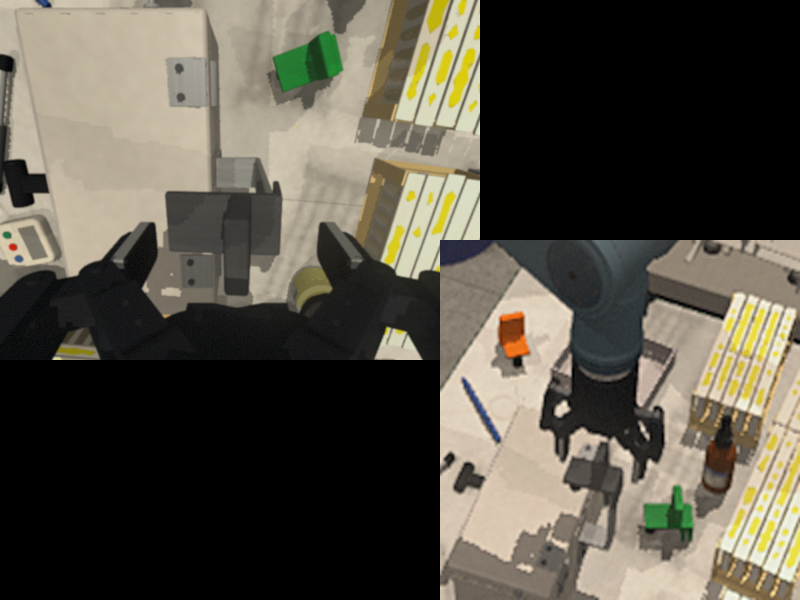

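The fin is centred between the fingers (x≈238 against a finger midpoint of about 238), so I'll close.

send_rows(dr=[[0,0,0],[0,0,0],[0,0,0],[0,0,0],[0,0,0],[0,0,0],[0,0,0],[0,0,0]], xyz=[[0,0,0],[0,0,0],[0,0,0],[0,0,0],[0,0,0],[0,0,0],[0,0,0],[0,0,0]], jaw=[0,0,0,0,0,0,0,0])

```text
time_s: 4.25
eef_pos: [0.6338, -0.0315, 0.2149]
eef_rot: [0.002, 0.675, 0.738, 0.001]
wrist_force: [3.4, 0.7, 6.9]
opening: 0.128
grasp_force: 60.5
```

send_rows(dr=[[0,0,0],[0,0,0],[0,0,0],[0,0,0],[0,0,0],[0,0,0],[0,0,0],[0,0,0]], xyz=[[0,0,-0.6],[0,0,-1.5],[0,0,-2.5],[0,0,-3.5],[0,0,-4.5],[0,0,-6],[0,0,-7],[0,0,-7]], jaw=[0,0,0,0,0,0,0,0])

```text
time_s: 5.25
eef_pos: [0.6328, -0.0315, 0.2846]
eef_rot: [0.001, 0.675, 0.738, 0.001]
wrist_force: [0.8, -0.0, -1.7]
opening: 0.133
grasp_force: 59.7
```

```bash
python3 - <<'E'
from h import *
import cv2
c=np.array(loc(.5213,.3083,-.0639,[0,0,0]))[0]
print(ctrl.get_obs()['wrist_force'])
go([c[0],c[1],.28],5)
go([c[0],c[1],.28],-3.7)
im=ctrl.camera('wrist');im2=ctrl.camera('side')[120:280,270:450]
o=np.zeros((600,800,3),np.uint8);o[:360,:480]=cv2.resize(im,(480,360));o[240:,440:]=cv2.resize(im2[:,:],(360,360),interpolation=cv2.INTER_CUBIC)
cv2.imwrite('pics/w3.png',o[:,:,::-1])
E
```

```text
[ 0.76950523 -0.03415932 -1.65666248]
t 5.25 at [ 0.6328 -0.0315  0.2846] xyz [34.84 -8.05  0.41] dr [0.02 0.01 0.03]
t 5.25 at [ 0.6328 -0.0315  0.2846] xyz [34.84 -8.05  0.41] dr [0.02 0.01 1.48]
```

View pics/w3.png

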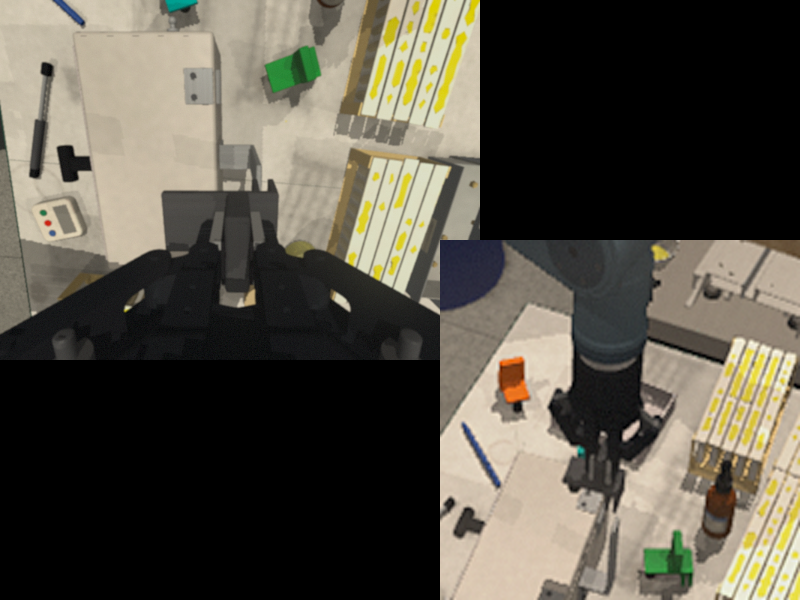

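The stop hangs level in the grip, clear of the tongue, and the lid is shut. Carrying it to the tray.

send_rows(dr=[[0,0,0],[0,0,0.3],[0,0,0.6],[0,0,0.9],[0,0,1.2],[0,0,1.5],[0,0,1.5],[0,0,1.5]], xyz=[[2,0,0],[6,-1,0],[12,-2.5,0],[18,-4,0],[24,-5.5,0],[30,-6.5,0],[33.5,-7.2,0],[34.8,-7.2,0]], jaw=[0,0,0,0,0,0,0,0])

```text
time_s: 6.35
eef_pos: [0.5272, 0.3118, 0.2825]
eef_rot: [-0.0, 0.729, 0.684, -0.0]
wrist_force: [-0.6, -0.2, -0.8]
opening: 0.129
grasp_force: 59.8
```

send_rows(dr=[[0,0,0],[0,0,0],[0,0,0],[0,0,0],[0,0,0],[0,0,0],[0,0,0],[0,0,0]], xyz=[[0,0,0],[0,0,3],[0,0,7],[0,0,11],[0,0,15],[0,0,18],[0,0,20],[0,0,20.5]], jaw=[0,0,0,0,0,0,0,0])

```text
time_s: 7.35
eef_pos: [0.529, 0.3077, 0.0768]
eef_rot: [-0.0, 0.731, 0.683, -0.001]
wrist_force: [-0.4, 0.9, -1.4]
opening: 0.129
grasp_force: 59.7
```

```bash
python3 - <<'E'
from h import *
import cv2
o=ctrl.get_obs();print(o['eef_pos'],o['wrist_force'],o['opening'])
c=ctrl.calibration('wrist');print(proj(c,loc(.5213,.3083,-.0639,[[sx*.08,sy*.065,.028] for sx in(-1,1) for sy in(-1,1)])).round())
cv2.imwrite('pics/w4.png',ctrl.camera('wrist')[:,:,::-1])
E
```

```text
[0.52898626 0.30769453 0.07681375] [-0.44800164  0.89551192 -1.37441949] 0.12891351774972293
[[162. 385.]
 [128. 148.]
 [446. 384.]
 [473. 147.]]
```

View pics/w4.png

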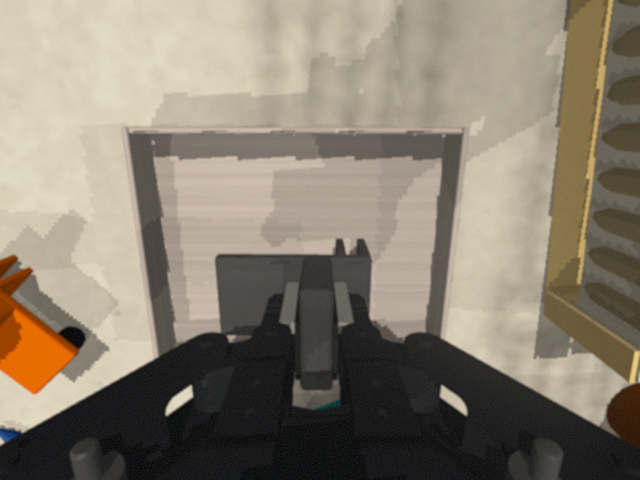

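The stop is over the tray. The rim spans (125,128)–(467,130), so the tray is about 10 mm further left than estimated. I'll shift 8 mm left and lower until contact.

send_rows(dr=[[0,0,0],[0,0,0],[0,0,0],[0,0,0],[0,0,0],[0,0,0],[0,0,0],[0,0,0]], xyz=[[0.4,0,0],[0.8,0,0.2],[0.8,0,0.4],[0.8,0,0.6],[0.8,0,0.8],[0.8,0,1.0],[0.8,0,1.2],[0.8,0,1.2]], jaw=[0,0,0,0,0,0,0,0])

```text
time_s: 8.4
eef_pos: [0.5296, 0.3167, 0.0658]
eef_rot: [-0.0, 0.73, 0.683, -0.0]
wrist_force: [-0.3, -0.0, -2.3]
opening: 0.13
grasp_force: 59.7
```

send_rows(dr=[[0,0,0],[0,0,0],[0,0,0],[0,0,0],[0,0,0],[0,0,0],[0,0,0],[0,0,0]], xyz=[[0,0,0.1],[0,0,0.2],[0,0,0.3],[0,0,0.4],[0,0,0.5],[0,0,0.6],[0,0,0.6],[0,0,0.6]], jaw=[0,0,0,0,0,0,0,0])

```text
time_s: 9.4
eef_pos: [0.5298, 0.3168, 0.0601]
eef_rot: [0.0, 0.73, 0.683, 0.0]
wrist_force: [0.1, 0.9, -2.2]
opening: 0.132
grasp_force: 59.7
```

send_rows(dr=[[0,0,0],[0,0,0],[0,0,0],[0,0,0],[0,0,0],[0,0,0],[0,0,0],[0,0,0]], xyz=[[0,0,0.1],[0,0,0.2],[0,0,0.3],[0,0,0.4],[0,0,0.5],[0,0,0.5],[0,0,0.5],[0,0,0.5]], jaw=[0,0,0,0,0,0,0,0])

```text
time_s: 10.4
eef_pos: [0.5298, 0.3168, 0.0551]
eef_rot: [0.0, 0.73, 0.683, 0.0]
wrist_force: [1.1, -0.0, -0.8]
opening: 0.133
grasp_force: 59.7
```

send_rows(dr=[[0,0,0],[0,0,0],[0,0,0],[0,0,0],[0,0,0],[0,0,0],[0,0,0],[0,0,0]], xyz=[[0,0,0.1],[0,0,0.2],[0,0,0.3],[0,0,0.3],[0,0,0.3],[0,0,0.3],[0,0,0.3],[0,0,0.3]], jaw=[0,0,0,0,0,0,0,0])

```text
time_s: 11.4
eef_pos: [0.5303, 0.3169, 0.0532]
eef_rot: [0.0, 0.73, 0.683, 0.0]
wrist_force: [-1.3, -1.7, 7.5]
opening: 0.129
grasp_force: 61.4
```

send_rows(dr=[[0,0,0],[0,0,0],[0,0,0],[0,0,0],[0,0,0],[0,0,0],[0,0,0],[0,0,0]], xyz=[[0,0,0.2],[0,0,0.1],[0,0,0.1],[0,0,0.1],[0,0,0.1],[0,0,0.1],[0,0,0.1],[0,0,0.1]], jaw=[20,40,70,100,100,100,100,100])

```text
time_s: 12.4
eef_pos: [0.5298, 0.3167, 0.051]
eef_rot: [-0.0, 0.73, 0.683, -0.0]
wrist_force: [0.6, -0.1, -0.9]
opening: 1.004
grasp_force: 0.0
```

send_rows(dr=[[0,0,0],[0,0,0],[0,0,0],[0,0,0],[0,0,0],[0,0,0],[0,0,0],[0,0,0]], xyz=[[0,0,-1],[0,0,-3],[0,0,-6],[0,0,-10],[0,0,-15],[0,0,-20],[0,0,-24],[0,0,-25]], jaw=[100,100,100,100,100,100,100,100])

```text
time_s: 13.4
eef_pos: [0.5311, 0.3173, 0.3066]
eef_rot: [0.002, 0.73, 0.683, 0.004]
wrist_force: [-0.7, 0.4, -0.4]
opening: 1.004
grasp_force: 0.0
```

```bash
python3 - <<'E'
from h import *
import cv2
print(ctrl.get_obs()['q'])
go([.435,-.046,.27],-85)
cv2.imwrite('pics/w5.png',cv2.resize(ctrl.camera('wrist'),(480,360))[:,:,::-1])
E
```

```text
[3.46965415e-01 2.31874081e-01 1.43276236e+00 4.64293928e-05
 1.46875548e+00 4.13839577e-01]
t 13.4 at [0.5311 0.3173 0.3066] xyz [-36.91  -7.19   3.49] dr [ 0.04 -0.08 13.53]
```

View pics/w5.png

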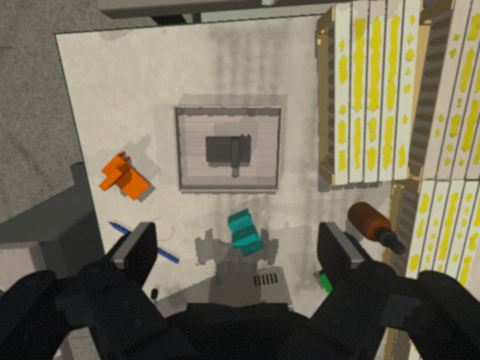

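The stop stands upright in the tray, at crop (235,150) inside the rim (178–280, 107–190). My 10 pictures are used up, so from here I'll measure the handle with code.

send_rows(dr=[[0,0,1.5],[0,0,3],[0,0,4.5],[0,0,6],[0,0,7.5],[0,0,9],[0,0,10.5],[0,0,12]], xyz=[[-4,-1,0],[-9,-2,0],[-14,-3,0],[-19,-4,0],[-24,-5,1],[-29,-6,2],[-33,-7,3],[-36,-7.2,3.4]], jaw=[100,100,100,100,100,100,100,100])

```text
time_s: 14.45
eef_pos: [0.4319, -0.0387, 0.2651]
eef_rot: [-0.001, 0.993, 0.12, -0.001]
wrist_force: [0.2, 0.2, -0.3]
opening: 0.998
grasp_force: 0.0
```

```bash
python3 -c "
from h import *
go([.435,-.046,.27],-85)"
```

```text
t 14.45 at [ 0.4319 -0.0387  0.2651] xyz [ 0.12  0.78 -0.49] dr [-0.01  0.03  1.47]
```

send_rows(dr=[[0,0,0.7],[0,0,1.5],[0,0,1.5],[0,0,1.5],[0,0,1.5],[0,0,1.5],[0,0,1.5],[0,0,1.5]], xyz=[[0,0.4,0],[0,0.8,0],[0,0.8,-0.5],[0,0.8,-0.5],[0,0.8,-0.5],[0,0.8,-0.5],[0,0.8,-0.5],[0,0.8,-0.5]], jaw=[100,100,100,100,100,100,100,100])

```text
time_s: 15.45
eef_pos: [0.4358, -0.0453, 0.272]
eef_rot: [0.0, 0.999, 0.045, -0.0]
wrist_force: [0.6, -0.2, 0.6]
opening: 0.999
grasp_force: 0.0
```

```bash
python3 - <<'E'
from h import *
import cv2
c=ctrl.calibration('wrist');o=ctrl.get_obs();print(o['eef_pos'],o['eef_rot'])
im=ctrl.camera('wrist');g=im.max(2);np.save('w6.npy',im)
C=(.5476,-.0378,.086)
p=proj(c,loc(*C,[[-.1,0,.1165],[-.1,.02,.1165],[-.1,-.02,.1165],[-.07,0,.1255]]));print(p.round())
u,v=p[0].round().astype(int)
for t in(35,50,65):
    n,l,s,ce=cv2.connectedComponentsWithStats((g<t).astype(np.uint8))
    print(t,[(s[k].tolist(),ce[k].round(1).tolist()) for k in range(1,n) if s[k,4]>150])
for r in range(v-64,v+64,6): print(r,''.join('#' if x<45 else '+' if x<80 else '.' for x in g[r,max(u-100,0):u+100:2]))
E
```

```text
[ 0.43578388 -0.04532513  0.27202554] [ 1.15320969e-05  9.98980572e-01  4.51421777e-02 -2.59574482e-05]
[[320. 209.]
 [295. 209.]
 [346. 210.]
 [321. 172.]]
35 [([0, 298, 640, 182, 61731], [317.9, 420.5])]
50 [([26, 223, 17, 14, 153], [35.1, 229.3]), ([0, 297, 640, 183, 63409], [318.5, 418.9]), ([208, 327, 132, 53, 2449], [265.3, 357.6])]
65 [([9, 3, 18, 32, 252], [17.7, 18.6]), ([57, 50, 44, 57, 913], [78.2, 77.1]), ([294, 177, 49, 43, 1274], [317.7, 203.5]), ([541, 211, 22, 14, 154], [551.9, 217.2]), ([26, 223, 18, 14, 173], [35.2, 229.2]), ([536, 229, 20, 15, 154], [546.3, 235.6]), ([532, 247, 19, 15, 153], [540.8, 253.4]), ([285, 271, 73, 29, 283], [328.8, 285.8]), ([0, 297, 640, 183, 64163], [318.6, 418.3]), ([195, 317, 148, 84, 9595], [275.2, 359.5])]
145 ....................................................................................................
151 ....................................................................................................
157 ....................................................................................................
163 .............
[... 1277 characters left out ...]
......................................................................
241 ....................................................................................................
247 ....................................................................................................
253 ####++..............................................................................................
259 ####+...............................................................................................
265 ....................................................................................................
271 .................................+++................................................................
```

The handle bar appears at (318,211), within 2 mm of the estimate. Descending onto it.

```bash
python3 -c "
from h import *
go([.4465,-.0455,.117],-85.07)"
```

```text
t 15.5 at [ 0.4358 -0.0453  0.272 ] xyz [ 1.07  0.11 15.5 ] dr [-0.    0.    0.04]
```

send_rows(dr=[[0,0,0],[0,0,0],[0,0,0],[0,0,0],[0,0,0],[0,0,0],[0,0,0],[0,0,0]], xyz=[[1,0.1,1],[1.1,0.1,4],[1.1,0.1,8],[1.1,0.1,11],[1.1,0.1,13.5],[1.1,0.1,15],[1.1,0.1,15.5],[1.1,0.1,15.5]], jaw=[100,100,100,100,100,100,100,100])

```text
time_s: 16.5
eef_pos: [0.4472, -0.0455, 0.1172]
eef_rot: [0.0, 0.999, 0.045, 0.0]
wrist_force: [-0.3, -0.0, -0.3]
opening: 1.003
grasp_force: 0.0
```

send_rows(dr=[[0,0,0],[0,0,0],[0,0,0],[0,0,0],[0,0,0],[0,0,0],[0,0,0],[0,0,0]], xyz=[[0,0,0],[0,0,0],[0,0,0],[0,0,0],[0,0,0],[0,0,0],[0,0,0],[0,0,0]], jaw=[60,40,0,0,0,0,0,0])

```text
time_s: 17.5
eef_pos: [0.4472, -0.0455, 0.1179]
eef_rot: [0.0, 0.999, 0.045, 0.0]
wrist_force: [-2.4, 1.3, 6.1]
opening: 0.455
grasp_force: 60.1
```

```bash
python3 -c "
import numpy as np
for t in np.linspace(0,1.43,25)[1:]:
    a=t+.0575;print(round(t,3),[round(16.5-16.53*np.cos(a),2),0,round(.95-16.53*np.sin(a),2)])"
```

```text
0.06 [np.float64(0.08), 0, np.float64(-0.98)]
0.119 [np.float64(0.23), 0, np.float64(-1.96)]
0.179 [np.float64(0.43), 0, np.float64(-2.92)]
0.238 [np.float64(0.69), 0, np.float64(-3.87)]
0.298 [np.float64(1.0), 0, np.float64(-4.8)]
0.358 [np.float64(1.37), 0, np.float64(-5.71)]
0.417 [np.float64(1.8), 0, np.float64(-6.6)]
0.477 [np.float64(2.27), 0, np.float64(-7.47)]
0.536 [np.float64(2.8), 0, np.float64(-8.3)]
0.596 [np.float64(3.37), 0, np.float64(-9.1)]
0.655 [np.float64(4.0), 0, np.float64(-9.86)]
0.715 [np.float64(4.66), 0, np.float64(-10.59)]
0.775 [np.float64(5.37), 0, np.float64(-11.27)]
0.834 [np.float64(6.12), 0, np.float64(-11.91)]
0.894 [np.float64(6.9), 0, np.float64(-12.51)]
0.953 [np.float64(7.72), 0, np.float64(-13.06)]
1.013 [np.float64(8.57), 0, np.float64(-13.55)]
1.072 [np.float64(9.45), 0, np.float64(-14.0)]
1.132 [np.float64(10.35), 0, np.float64(-14.39)]
1.192 [np.float64(11.27), 0, np.float64(-14.73)]
1.251 [np.float64(12.22), 0, np.float64(-15.02)]
1.311 [np.float64(13.18), 0, np.float64(-15.24)]
1.37 [np.float64(14.15), 0, np.float64(-15.41)]
1.43 [np.float64(15.12), 0, np.float64(-15.52)]
```

send_rows(dr=[[0,0,0],[0,0,0],[0,0,0],[0,0,0],[0,0,0],[0,0,0],[0,0,0],[0,0,0]], xyz=[[0.04,0,-0.5],[0.23,0,-1.96],[0.43,0,-2.92],[0.69,0,-3.87],[1.0,0,-4.8],[1.37,0,-5.71],[1.8,0,-6.6],[1.8,0,-6.6]], jaw=[0,0,0,0,0,0,0,0])

```text
time_s: 18.5
eef_pos: [0.4649, -0.0439, 0.1832]
eef_rot: [0.0, 0.999, 0.045, 0.0]
wrist_force: [3.8, -2.2, -7.1]
opening: 0.455
grasp_force: 61.2
```

```bash
python3 - <<'E'
from h import *
go([.4472+.018,-.0455+.0016,.117+.066],-85.07)
c=ctrl.calibration('wrist')
import cv2
im=ctrl.camera('wrist');np.save('w7.npy',im)
C=(.5476,-.0378,.086)
# predicted front top lid corners for theta
for t in(0,.3,.42,.5):
    ct,st=np.cos(t),np.sin(t)
    P=[[.065-.135*ct-.0185*st,y,.107+.135*st+.0185*ct-0] for y in(.13,-.13)]
    print(t,proj(c,loc(*C,P)).round().tolist())
g=cv2.cvtColor(im,cv2.COLOR_RGB2GRAY)
print([int(x) for x in g[100:300:4,250]]);print([int(x) for x in g[100:300:4,400]])
E
```

```text
t 18.5 at [ 0.4649 -0.0439  0.1832] xyz [0.03 0.   0.02] dr [ 0.   -0.    0.04]
0 [[73.0, 244.0], [567.0, 247.0]]
0.3 [[13.0, 271.0], [630.0, 273.0]]
0.42 [[-20.0, 276.0], [664.0, 279.0]]
0.5 [[-45.0, 276.0], [690.0, 279.0]]
[180, 180, 179, 179, 182, 182, 182, 183, 182, 182, 181, 173, 166, 166, 166, 166, 163, 159, 163, 163, 162, 165, 169, 168, 168, 166, 167, 167, 168, 169, 168, 165, 167, 170, 165, 155, 133, 154, 142, 190, 186, 184, 184, 184, 187, 182, 177, 164, 119, 86]
[184, 185, 183, 182, 188, 186, 185, 187, 183, 184, 186, 187, 187, 187, 184, 184, 186, 181, 184, 185, 185, 185, 186, 185, 183, 188, 187, 187, 188, 185, 185, 186, 182, 187, 183, 178, 151, 167, 151, 185, 189, 194, 191, 190, 188, 189, 185, 188, 190, 186]
```

```bash
python3 - <<'E'
import numpy as np
im=np.load('w7.npy');g=im.mean(2)
for r in range(0,480,12): print(f'{r:3d}',''.join('#+=-:. '[min(6,int(x)//32)] for x in g[r,::6]))
E
```

```text
0 ::::::::::::::::::::.......................:............................................................:..
 12 ::::::::::::::::::::::.....................................................................................
 24 ::::::::::::::::::::::::.................................................................................::
 36 =::::::::::::::::::::::::................................................................................-=
 48 ::::::::::::::::::::::::::::.............................................................................:.
 60 ::::::::::::::::::::::::::::::.............................................................................
 72 ::::::::::::::::::::::::::::::::..........................................................................-
 84 ::::::::::::::::::::::::::.::::::.........................................................................:
 96 ::::::::::::::::::::::::::::::::::........................................................................:
108 :::::::::::::::::::::.::::::::::::::......................................................
[... 2677 characters left out ...]
###=############=-===.....  
408 --------+############+-=###########################++++#####+############+#########-=#############-. ..   .
420 -----+###############=#########-+########################################--+#########################------
432 --+##########################--++########################################=---###########################---
444 ###########################=--+++#########################################-----############################
456 #########+###############+---+##############################################----=###############++#########
468 #####+++++###+##########===+###################################################---=############++++++######
```

The lid fills the view, with its front edge at row 250 and the stem leading to the gripped handle. It is rising as planned, so I'll continue along the arc.

send_rows(dr=[[0,0,0],[0,0,0],[0,0,0],[0,0,0],[0,0,0],[0,0,0],[0,0,0],[0,0,0]], xyz=[[0.47,0,-0.87],[1.0,0,-1.7],[1.57,0,-2.5],[2.2,0,-3.26],[2.86,0,-3.99],[3.57,0,-4.67],[4.32,0,-5.31],[5.1,0,-5.91]], jaw=[0,0,0,0,0,0,0,0])

```text
time_s: 19.55
eef_pos: [0.5158, -0.0392, 0.2424]
eef_rot: [0.0, 0.999, 0.045, -0.0]
wrist_force: [2.0, -4.2, -7.7]
opening: 0.452
grasp_force: 61.1
```

```bash
python3 -c "
from h import *
d=.069
go([.4472+d*.9963,-.0455+d*.086,.117+.1251],-85.07);o=ctrl.get_obs();print(o['wrist_force'],o['torque'],o['opening'])"
```

```text
t 19.55 at [ 0.5158 -0.0392  0.2424] xyz [0.01 0.04 0.03] dr [-0.    0.01  0.04]
[ 1.95133833 -4.24818969 -7.74104605] [-0.60189301  0.25696212 -0.06185   ] 0.4524994920709709
```

Now at about 0.89 rad with small forces. The next call goes from 0.894 to about 1.31.

send_rows(dr=[[0,0,0],[0,0,0],[0,0,0],[0,0,0],[0,0,0],[0,0,0],[0,0,0],[0,0,0]], xyz=[[0.82,0,-0.55],[1.67,0,-1.04],[2.55,0,-1.49],[3.45,0,-1.88],[4.37,0,-2.22],[5.32,0,-2.51],[6.28,0,-2.73],[6.28,0,-2.73]], jaw=[0,0,0,0,0,0,0,0])

```text
time_s: 20.55
eef_pos: [0.5789, -0.0333, 0.2698]
eef_rot: [-0.0, 0.999, 0.045, 0.0]
wrist_force: [-2.2, -2.2, -0.5]
opening: 0.451
grasp_force: 62.3
```

send_rows(dr=[[0,0,0],[0,0,0],[0,0,0],[0,0,0],[0,0,0],[0,0,0],[0,0,0],[0,0,0]], xyz=[[0.5,0,-0.1],[0.97,0,-0.17],[1.5,0,-0.23],[1.94,0,-0.28],[1.94,0,-0.28],[1.94,0,-0.28],[1.94,0,-0.28],[1.94,0,-0.28]], jaw=[0,0,0,0,0,0,0,0])

```text
time_s: 21.55
eef_pos: [0.5975, -0.0317, 0.2726]
eef_rot: [-0.0, 0.999, 0.045, 0.0]
wrist_force: [-3.6, 0.5, 3.2]
opening: 0.452
grasp_force: 61.0
```

```bash
python3 - <<'E'
from h import *
d=.1512
go([.4472+d*.9963,-.0455+d*.086,.117+.1552],-85.07);o=ctrl.get_obs();print(o['wrist_force'],o['torque'],o['opening'])
C=(.5476,-.0378,.086);h=loc(*C,[.065,0,.107])[0]
e=np.array([np.cos(C[2]),np.sin(C[2])]);v=o['eef_pos']-h;f=-(v[:2]@e);print('fwd',f,'up',v[2],'r',np.hypot(f,v[2]),'theta',np.arctan2(v[2],f)-.0575)
import cv2
for n in('wrist','side','scene'):np.save(n+'8.npy',ctrl.camera(n))
# side view: lid front-edge corners for candidate theta, brightness profile across
c=ctrl.calibration('side')
for t in(1.35,1.43,1.51):
    ct,st=np.cos(t),np.sin(t);P=[[.065-.135*ct-k*st,y,.107+.135*st+k*ct] for k in(0,.0185) for y in(-.13,.13)]
    print(t,proj(c,loc(*C,P)).round(1).tolist(),proj(ctrl.calibration('scene'),loc(*C,P)).round(1).tolist())
E
```

```text
t 21.55 at [ 0.5975 -0.0317  0.2726] xyz [0.03 0.09 0.04] dr [-0.   -0.    0.04]
[-3.63398707  0.52538032  3.21599388] [0.17221226 0.9184661  0.12843697] 0.4522016873737689
fwd 0.014800346309355164 up 0.16556349172620272 r 0.16622370481808316 theta 1.4241395344285142
1.35 [[311.5, 266.5], [346.8, 191.7], [304.0, 263.2], [340.1, 188.9]] [[361.9, 246.3], [291.8, 182.1], [354.4, 248.0], [284.8, 183.1]]
1.43 [[315.9, 267.2], [350.7, 192.1], [308.2, 264.3], [344.0, 189.7]] [[366.4, 243.6], [295.9, 180.0], [358.8, 245.9], [288.8, 181.5]]
1.51 [[320.4, 268.1], [354.8, 192.7], [312.7, 265.6], [347.9, 190.7]] [[370.9, 241.3], [300.0, 178.1], [363.3, 244.1], [292.9, 180.2]]
```

send_rows(dr=[[0,0,0],[0,0,0],[0,0,0],[0,0,0],[0,0,0],[0,0,0],[0,0,0],[0,0,0]], xyz=[[0,0,0],[0,0,0],[0,0,0],[0,0,0],[0,0,0],[0,0,0],[0,0,0],[0,0,0]], jaw=[0,0,0,0,0,0,0,0])

```text
time_s: 22.7
eef_pos: [0.5975, -0.0317, 0.2725]
eef_rot: [-0.0, 0.999, 0.045, 0.0]
wrist_force: [-3.4, 2.2, 4.9]
opening: 0.452
grasp_force: 61.2
```

```bash
python3 -c "
from h import *
o=ctrl.get_obs();print(o['eef_pos'],o['wrist_force'],o['grasp_force'],abs(np.array(o['dq'])).max());print(ctrl.hand_in())"
```

```text
[ 0.59752633 -0.03165346  0.27254941] [-3.39878467  2.23124144  4.93801316] 61.177579164505005 0.0015185436905157449
the job is handed in; nothing more can be done
None
```

I handed the job in at about 22.7 s: the lid stop stands released in the parts tray, and the fingers hold the lid still at about 1.42 rad, worked out from the gripper position; no verdict came back.

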